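# Sort salvaged hardware at the metal sculptor's bench

### The arm

A 6-joint arm with a two-finger parallel gripper is mounted at the origin on the work surface. World frame = base frame: x ahead of the robot, y to its left, z up, the work surface at z = 0. Lengths are in m, angles in rad, forces in N, time in s.
With the tool pointing down it reaches from about 0.4 to 0.825 m from the base axis. Payload 7 kg.
Tool frame: the origin (TCP) lies on the centre line of the jaws, within the pads' length; the fingertips stand 14 mm ahead of it and the grasp point (between the pads) lies 5 mm behind it; z points along the fingers, y is the line along which they close (so a half turn about z gives the same grasp; the last joint's range is limited). The gripper opens to 88 mm and grips with 3 to 60 N. Pads are 19 mm wide; open, the fingers measure 130 mm over their backs; the gripper's body (78 mm by 193 mm) begins 47 mm behind the grasp point.
Start: joints at [-0.983, 0.359, 0.012, 0, -1.224, -0.288], TCP at [0.199, -0.645, 0.241] pointing down, gripper open.
Joint ranges: [-3.07, 3.07], [-1.43, 2.12], [-1.02, 1.25], [-3.03, 1.67], [-3.05, -0], [-3.03, 3.03]. Speed limits (rad/s): [2.39, 2.39, 3.01, 3.14, 3.14, 3.14].

### API

Orientations are given as [roll, pitch, yaw] about the fixed x, y, z axes, in that order (R = Rz(yaw) Ry(pitch) Rx(roll)).
In Python, from station import arm gives the robot as it stands.
- The arm moves only by the tool move_arm, never from a script. Its argument "rows" is a list of rows, each an object with "translation": the shift along the tool's x, y, z in cm, a list of three; "rot": the turn, a rotation vector about the tool's x, y, z in degrees, a list of three; "hand": the closure, from 0 (fully open) to 1 (shut). A call has 1 to 8 rows; each row is the pose to reach, as a shift and turn from the pose commanded when the call began, along the tool's axes at that moment; what a row does not reach only later rows make up. A row lasts 1/12 s, in which the tool goes at most 41.7 mm and 7.16 degrees, less where a joint would pass 70% of its speed; a pose out of reach is approached as far as the arm can. A call with a gripper value outside its range is refused whole. The fingers move at their own pace and stop on an object; "squeeze" is the grip in N (left out, the last holds). Time passes only in rows, so rows that repeat a pose let the fingers close. It gives the time, the measured TCP pose, the force, the opening and the grip force at its end, in the units of the state.
- arm.get_state(): the state, without advancing time (a new reading comes with each control period).
- arm.grab_frame(name): name is "side" or "top"; returns (picture, depth): 384x512x3 uint8, red, green, blue; 384x512 float32, m along the optical axis (not along the pixel's ray), 0 where there is no reading.
- arm.camera_params(name): a dict with "vfov" (degrees; the focal length in pixels is half the picture's height over the tangent of half this angle, whatever the lens; pixels are square), "cx", "cy" (the principal point, pixels), "position" and "orientation" of the camera in the world. Camera axes: x right, y down, z forward; pixel columns grow to the right and rows downward; lengths in m; the calibration is good to about 2 mm. A picture is of the moment at which its call begins. camera_params takes no time and is no camera call.
- arm.job_done(): hands the job in; it is judged then, once.
Trained networks look in the newest picture that a camera, given by its name, has taken for a name from the list of things; names that differ only in an ending like _2 or _b are one class to them, and where a whole thing is asked for, a point or a joint stands for the part that bears it (a point fixed in the world has none). Each returns a list of dicts, best first, with "p" (0 to 1); they miss things now and then, are a little off and sometimes report something else, mostly with a low value. They report only what shows in the picture. A call takes as long as a camera call. They do not tell look-alikes from the thing itself.
- arm.search_frame(label, camera): "point" ([x, y, z] in m, in the coordinates of the camera as it stood for that picture, good to about 4 mm: the middle of the surface that is visible of it).
- arm.pinpoint(label, camera): "point" ([x, y, z] in m, in the coordinates of the camera as it stood for that picture, good to about 4 mm: a listed point, or the origin of a listed thing).
The state is a dict: "t": time; "q": joint angles; "qd": joint speeds; "joint_efforts": joint torques, N m; "eef_pos": TCP position; "ee_rot": TCP orientation; "force": force on the tool from outside, world axes, zero at the start; "moment": the same for the moment, N m; "width": finger opening in m; "gripper_force": force on a finger pad.
Only numpy, scipy, OpenCV 4.12 (cv2) and the standard library are available. Lean on these libraries where they do the work, as an engineer would, in place of code of your own. Each camera call takes 0.05 s, during which the arm holds its last target. There are 200 camera calls.

### The job

Sort the salvaged hardware on the bench: the two hexagon nuts go in the round pan, the two bolts in the long sheet-metal tray and the ball bearing in the square wooden box. Everything must lie flat on the bottom of its container with nothing resting on anything else, the bolts lengthwise along the tray, and the small half-built fish skeleton beside them must not be shifted.

Things in the scene. Friction and masses are not known exactly. Their poses are not given: they have to be found in the camera images.
- nut_big: Steel hexagon nut lying flat, hole upward. 46 mm across the flats, 24 mm high, 30 mm through-hole, about 220 g. Origin at its centre (12 mm above what it lies on); z is the hole's axis, and x points at the middle of one flat (the flats face x and every 60 degrees round z from it). Grip it across two flats.
- nut_small: Steel hexagon nut lying flat, hole upward. 36 mm across the flats, 19 mm high, 24 mm through-hole, about 110 g. Origin at its centre (9.5 mm above what it lies on); z is the hole's axis, and x points at the middle of one flat (the flats face x and every 60 degrees round z from it). Grip it across two flats.
- bolt_big: Steel hexagon-head bolt lying on its side: shank 20 mm thick, 70 mm long; head 30 mm across flats, 12.5 mm thick; about 250 g. x runs along it towards the head; origin on its axis at the balance point, 48 mm from the tip, 22 mm from the head's underside and 13.4 mm above what it lies on (the axis rises 4 degrees towards the head). Grip the shank at the origin, across x.
- bolt_small: Steel hexagon-head bolt lying on its side: shank 16 mm thick, 60 mm long; head 24 mm across flats, 10 mm thick; about 134 g. x runs along it towards the head; origin on its axis at the balance point, 40 mm from the tip, 20 mm from the head's underside and 10.6 mm above what it lies on (the axis rises 4 degrees towards the head). Grip the shank at the origin, across x.
- bearing: Steel ball bearing lying flat: a ring 52 mm across with a 25 mm bore, 15 mm high, its balls seen between the two races, about 130 g. Origin at its centre (7.5 mm above what it lies on); z is the bore's axis. Grip it across the outside.
- round_pan: Shallow round dark steel pan, fixed to the bench: 180 mm across the rim, 40 mm high, side leaning out a little, flat bottom about 160 mm across inside and 4 mm thick, with a small wire loop handle on the +y and -y sides (reaching 107 mm from the centre). Origin under its centre at bench height; z is up.
- long_tray: Long oblong sheet-metal tray, fixed to the bench: 130 mm along its x by 190 mm along its y (y is the long way), 35 mm high plus a 3 mm rolled rim, walls and bottom 3 mm thick, open on top, one single compartment. Origin under its centre at bench height; z is up.
- square_box: Square open plywood box with iron corners, fixed to the bench: 125 by 125 mm outside, 40 mm high, walls and bottom 6 mm thick. Origin under its centre at bench height; z is up.
- fish: Half-built sculpture of a fish skeleton, welded from dark steel rod, lying flat and loose on the bench between two of the containers: about 135 mm long (x, head towards +x), 50 mm wide (y), 12 mm high, 200 g. Origin under the middle of its spine. Leave it where it is.
Mind the look-alikes: they are no part of the job. Leave any red look-alike of the bolt_small alone. What is shaped like the bearing but blue is not meant.

How it is judged:
By the outcome, as a careful person would: the job done as asked, in the order asked, and still so for the second after the job is handed in, with the robot touching nothing.
It also fails if it takes over 120 s, if anything falls off the work surface, if the arm or the gripper's body presses on something with over 40 N, if the wrist force passes 120 N, or if a joint passes its speed limit or range.

## Working session

There is one attempt and no reset: what is moved stays moved. The work goes in short steps, Python scripts to look and compute and a tool call to move; the robot and the scene stay as the last step left them, time stands still between calls to the robot, and variables do not carry over. Pictures are saved under pics/ and viewed, at most 14 in all, crops included, and the job is handed in when it is done.

Besides the shell and the picture viewer there is one more tool, called after "Emit:" as a command line: name --argument value ..., lists and objects as JSON in quotes. move_arm: Moves the arm, as the interface text tells. Its arguments: {"type":"object","properties":{"rows":{"type":"array","items":{"type":"object","properties":{"translation":{"type":"array","items":{"type":"number"}},"rot":{"type":"array","items":{"type":"number"}},"hand":{"type":"number"}}}},"squeeze":{"type":"number"}},"required":["rows"]}

```bash
mkdir -p pics; ls; python3 - <<'E'
from station import arm
import cv2
for n in("top","side"):
    p,d=arm.grab_frame(n); cv2.imwrite(f"pics/{n}0.png",p[:,:,::-1]); print(n,arm.camera_params(n),d.min(),d.max())
s=arm.get_state(); print({k:s[k] for k in("t","eef_pos","ee_rot","width","force")})
E
```

```text
pics
top {'vfov': 47.10892781349327, 'cx': 258.44494432933175, 'cy': 191.10040342139942, 'position': array([ 0.3888375 , -0.01281782,  1.13471987]), 'orientation': array([-3.08905378e+00, -1.39611699e-03, -1.54998817e+00])} 0.0 1.1688122
side {'vfov': 49.86876241612841, 'cx': 253.6943840653128, 'cy': 186.78679428458338, 'position': array([-0.14977754, -0.54829365,  0.66518028]), 'orientation': array([-2.22698228,  0.02266878, -0.84122788])} 0.0 3.2888026
{'t': 0.1, 'eef_pos': array([ 0.19919924, -0.64448713,  0.23970362]), 'ee_rot': array([ 3.14007066e+00, -1.32783267e-04, -2.84186858e+00]), 'width': 0.08801559117160244, 'force': array([ 0.27960558, -0.2173174 , -0.5115421 ])}
```

View pics/top0.png

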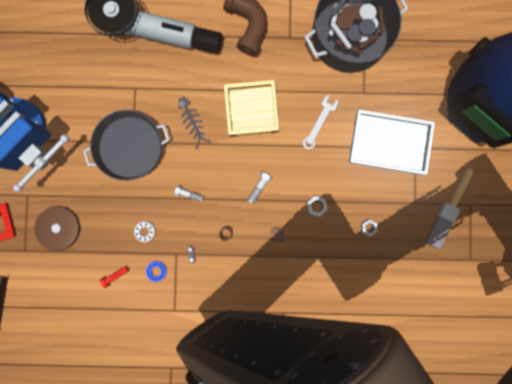

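View pics/side0.png

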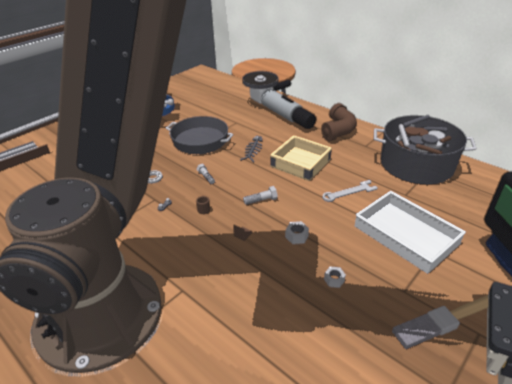

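The top view shows these pixel positions:

- **Nuts:** big at (317,206), small at (370,228).
- **Bolts:** steel bolts at (260,187) and (188,193). The red look-alike is at (115,276).
- **Bearing:** the steel one is at (144,232) and the blue look-alike is at (157,271).
- **Containers:** pan (128,145), box (251,108), tray (392,142).
- **Fish:** (193,122).
- **Bystanders:** small parts at (191,254), (226,233) and (277,233).

Next I'll measure them and enlarge the candidates.

```bash
cat > h.py <<'E'
from station import arm
import numpy as np, cv2
from scipy.spatial.transform import Rotation as R
class Cam:
    def __init__(s,n):
        p=arm.camera_params(n); s.n=n; s.f=192/np.tan(np.radians(p["vfov"]/2)); s.c=np.array([p["cx"],p["cy"]])
        s.R=R.from_euler("xyz",p["orientation"]).as_matrix(); s.t=np.array(p["position"])
    def proj(s,P):
        c=(np.atleast_2d(P)-s.t)@s.R; return c[:,:2]/c[:,2:]*s.f+s.c
    def ray(s,uv):
        uv=np.atleast_2d(uv).astype(float); return np.c_[(uv-s.c)/s.f,np.ones(len(uv))]@s.R.T
    def plane(s,uv,z):
        r=s.ray(uv); return s.t+r*((z-s.t[2])/r[:,2:])
    def world(s,P): return np.atleast_2d(P)@s.R.T+s.t
    def cloud(s,d):
        v,u=np.mgrid[:384,:512]; return (s.ray(np.c_[u.ravel(),v.ravel()])*d.reshape(-1,1)+s.t).reshape(384,512,3)
def tri(a,ua,b,ub):
    ra,rb=a.ray(ua)[0],b.ray(ub)[0]; k=np.linalg.lstsq(np.c_[ra,-rb],b.t-a.t,rcond=None)[0]
    p,q=a.t+k[0]*ra,b.t+k[1]*rb; return (p+q)/2,np.linalg.norm(p-q)
E
python3 - <<'E'
from h import *
np.set_printoptions(precision=4,suppress=True)
cs={n:Cam(n) for n in("top","side")}
im={}
for n in cs: im[n]=arm.grab_frame(n)
for l in "nut_big nut_small bolt_big bolt_small bearing round_pan long_tray square_box fish".split():
    for n,c in cs.items():
        for r in arm.pinpoint(l,n)[:3]:
            w=c.world(r["point"])[0]; print(l,n,round(r["p"],2),w,c.proj(w)[0].round(0))
np.savez("d0.npz",**{n+k:im[n][i] for n in im for i,k in enumerate("pd")})
t=im["top"][0][:,:,::-1]
cr=[cv2.resize(t[v-16:v+16,u-16:u+16],(256,256),interpolation=cv2.INTER_CUBIC) for u,v in[(317,206),(370,228),(260,187),(188,193),(144,232),(191,254)]]
cv2.imwrite("pics/crops.png",np.vstack([np.hstack(cr[:3]),np.hstack(cr[3:])]))
C=cs["top"].cloud(im["top"][1])
for u,v in[(330,180),(230,200),(160,200),(128,145),(251,108),(392,142),(317,206),(260,187)]: print(u,v,C[v,u])
E
```

```text
nut_big top 0.71 [ 0.4091 -0.1638  0.0138] [317. 208.]
nut_big top 0.18 [ 0.5784 -0.342  -0.0021] [386. 144.]
nut_big side 0.64 [ 0.413  -0.1582  0.0106] [297. 232.]
nut_small top 0.61 [ 0.36   -0.2967  0.012 ] [369. 228.]
nut_small side 0.75 [ 0.3622 -0.2924  0.0097] [335. 276.]
nut_small side 0.7 [0.4361 0.1716 0.0101] [206. 173.]
bolt_big top 0.64 [ 0.462  -0.0137  0.0128] [259. 186.]
bolt_big side 0.56 [ 0.461  -0.0101  0.0089] [262. 196.]
bolt_small top 0.56 [0.2197 0.3505 0.0153] [112. 279.]
bolt_small top 0.55 [0.6565 0.01   0.0036] [251. 111.]
bolt_small top 0.48 [0.4395 0.1657 0.0096] [188. 193.]
bolt_small side 0.73 [0.4356 0.1703 0.0099] [206. 173.]
bearing top 0.75 [ 0.3419  0.2775 -0.0003] [144. 230.]
bearing top 0.74 [0.2401 0.2423 0.0016] [157. 271.]
bearing side 0.61 [ 0.3371  0.2786 -0.0008] [153. 178.]
bearing side 0.54 [ 0.6606  0.0169 -0.0019] [300. 162.]
round_pan top 0.86 [0.5553 0.3219 0.0001] [130. 147.]
round_pan top 0.58 [ 0.5751 -0.3439 -0.0003] [387. 145.]
round_pan top 0.51 [ 0.4102 -0.1638  0.0141] [317. 207.]
round_pan side 0.77 [0.5533 0.3292 0.0021] [199. 139.]
long_tray top 0.61 [ 0.5793 -0.3429  0.0001] [387. 143.]
long_tray side 0.69 [ 0.5739 -0.342   0.0011] [405. 234.]
square_box side 0.7 [ 0.6589  0.0149 -0.0007] [301. 162.]
fish top 0.89 [0.6271 0.1645 0.0006] [192. 121.]
fish side 0.7 [ 0.6282  0.1672 -0.0013] [254. 148.]
330 180 [ 0.4814 -0.198  -0.0036]
230 200 [ 0.424   0.0597 -0.0002]
160 200 [ 0.4204  0.2407 -0.0032]
128 145 [0.5605 0.3263 0.0042]
251 108 [0.6627 0.0106 0.0091]
392 142 [ 0.5825 -0.3556  0.0051]
317 206 [ 0.4132 -0.1645  0.0021]
260 187 [ 0.4576 -0.0169  0.0256]
```

View pics/crops.png

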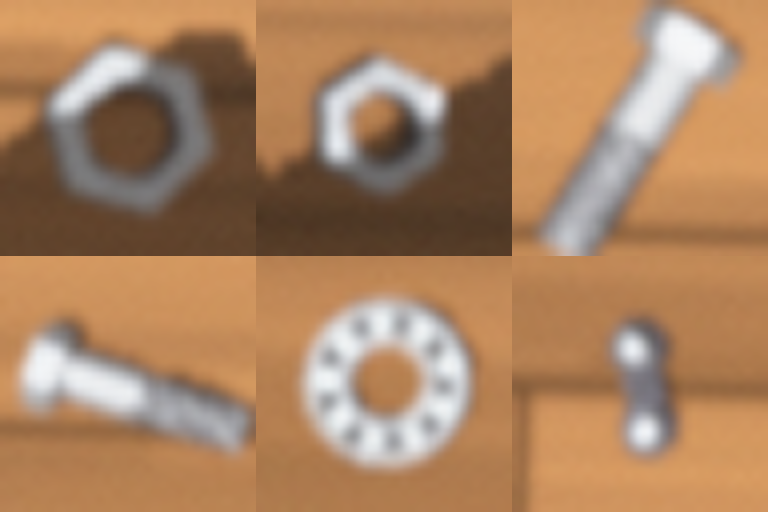

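The enlarged crop confirms the choices: plain steel nuts, a steel small bolt at (188,193) and not the red one at (115,276), and a silver bearing with balls at (144,232) and not the blue one at (157,271). The object at (191,254) is a link, not a bolt. I'll fit poses in both views.

```bash
cat > fit.py <<'E'
from h import *
from scipy.optimize import minimize
def prism(af,h,n=6,z0=0):
    a=np.pi/n+np.arange(n)*2*np.pi/n; r=af/2/np.cos(np.pi/n)
    return np.array([[r*np.cos(t),r*np.sin(t),z] for t in a for z in(z0-h/2,z0+h/2)])
def bolt(sd,sl,haf,ht,tip,th=np.radians(4)):
    def cyl(P,x): P=P.copy(); return np.c_[P[:,2]+x,P[:,0],P[:,1]]@R.from_euler("y",-th).as_matrix().T
    return [cyl(prism(sd,sl,24),-tip+sl/2),cyl(prism(haf,ht,6),-tip+sl+ht/2)]
M={"nut_big":([prism(.046,.024)],.012),"nut_small":([prism(.036,.019)],.0095),"bearing":([prism(.052,.015,32)],.0075),
"bolt_big":(bolt(.02,.07,.03,.0125,.048),.0134),"bolt_small":(bolt(.016,.06,.024,.01,.040),.0106)}
K=8
def smask(p,uv,hw=20):
    u,v=np.round(uv).astype(int); c=p[v-hw:v+hw,u-hw:u+hw].astype(np.float32)
    s=(c.max(2)-c.min(2))/np.maximum(c.max(2),1)
    s=cv2.resize(s,None,fx=K,fy=K,interpolation=cv2.INTER_CUBIC); m=(s<.3).astype(np.uint8)
    cn,_=cv2.findContours(m,cv2.RETR_EXTERNAL,cv2.CHAIN_APPROX_NONE)
    cn=[k for k in cn if cv2.contourArea(k)>60*K]
    k=min(cn,key=lambda k:np.linalg.norm(k.reshape(-1,2).mean(0)-hw*K)); m[:]=0; cv2.drawContours(m,[k],-1,1,-1)
    return m,np.array([u-hw,v-hw])
def render(cam,name,x,off,shape,z=None):
    hulls,h=M[name]; m=np.zeros(shape,np.uint8); Rz=R.from_euler("z",x[2]).as_matrix()
    for P in hulls:
        q=(cam.proj(P@Rz.T+[x[0],x[1],h if z is None else z])-off+.5)*K-.5
        cv2.fillConvexPoly(m,cv2.convexHull((q*16).round().astype(np.int32)),1,shift=4)
    return m
def fit(cam,p,name,guess,yaws,z=None):
    h=M[name][1] if z is None else z
    m,off=smask(p,cam.proj([*guess,h])[0]); best=None
    def cost(x): r=render(cam,name,x*[.01,.01,1],off,m.shape,z); return 1-(r&m).sum()/(r|m).sum()
    for y in yaws:
        x0=np.array([guess[0]*100,guess[1]*100,y])
        s=minimize(cost,x0,method="Nelder-Mead",options=dict(initial_simplex=x0+np.array([[0,0,0],[.5,0,0],[0,.5,0],[0,0,.25]])))
        if best is None or s.fun<best.fun: best=s
    return best.x*[.01,.01,1],1-best.fun
def both(name,guess,yaws,ims,cs):
    r={}
    for n in ims:
        r[n],iou=fit(cs[n],ims[n],name,guess,yaws); print(name,n,r[n][:2].round(4),"yaw",np.degrees(r[n][2]).round(1),"iou",round(iou,2))
    if len(r)==2:
        h=M[name][1]; c=[cs[n].proj([*r[n][:2],h])[0] for n in("top","side")]
        P,e=tri(cs["top"],c[0],cs["side"],c[1]); print("   tri",P.round(4),"gap",round(e,4))
E
python3 - <<'E'
from fit import *
cs={n:Cam(n) for n in("top","side")}; D=np.load("d0.npz"); ims={n:D[n+"p"] for n in cs}
hx=np.radians([0,20,40]); b=np.radians(np.arange(0,360,45))
both("nut_big",(.41,-.162),hx,ims,cs); both("nut_small",(.361,-.295),hx,ims,cs)
both("bolt_big",(.461,-.012),b,ims,cs); both("bolt_small",(.438,.168),b,ims,cs)
both("bearing",(.34,.278),[0],{"top":ims["top"]},cs)
for n in cs:
    C=cs[n].cloud(D[n+"d"])
    for k,(x,y),r in[("pan",(.555,.325),.125),("tray",(.577,-.343),.14),("box",(.66,.014),.105)]:
        m=(np.hypot(C[...,0]-x,C[...,1]-y)<r)&(C[...,2]>.025)&(C[...,2]<.05)
        P=C[m]; print(n,k,len(P),cv2.minAreaRect(P[:,:2].astype(np.float32)*1000),"ztop",np.percentile(P[:,2],[50,95]).round(3),cv2.fitEllipse(P[:,:2].astype(np.float32)*1000)[0])
        f=C[np.hypot(C[...,0]-x,C[...,1]-y)<.04]; print("   floor z",np.median(f[:,2]).round(4))
E
```

```text
nut_big top [ 0.4138 -0.162 ] yaw 43.5 iou 0.93
nut_big side [ 0.4084 -0.1588] yaw 46.5 iou 0.93
   tri [ 0.4119 -0.16    0.0105] gap 0.006
nut_small top [ 0.362  -0.2967] yaw 30.0 iou 0.92
nut_small side [ 0.3581 -0.2923] yaw 32.4 iou 0.91
   tri [ 0.3602 -0.2944  0.0095] gap 0.0058
bolt_big top [ 0.4624 -0.0163] yaw -30.3 iou 0.92
bolt_big side [ 0.4585 -0.0131] yaw 330.3 iou 0.91
   tri [ 0.4607 -0.0145  0.013 ] gap 0.005
bolt_small top [0.4378 0.1695] yaw 73.9 iou 0.9
bolt_small side [0.4342 0.1721] yaw 73.9 iou 0.92
   tri [0.4363 0.1711 0.01  ] gap 0.0044
bearing top [0.3395 0.2764] yaw 9.2 iou 0.96
top pan 824 ((554.9386596679688, 322.4179382324219), (179.82106018066406, 176.88681030273438), 65.10832214355469) ztop [0.037 0.043] (555.0429077148438, 319.959716796875)
   floor z 0.0048
top tray 712 ((577.0669555664062, -346.41485595703125), (194.26065063476562, 133.18153381347656), 81.75047302246094) ztop [0.038 0.042] (576.4953002929688, -345.5947265625)
   floor z 0.0045
top box 634 ((656.5004272460938, 9.808883666992188), (127.2587890625, 126.33386993408203), 6.645590782165527) ztop [0.04  0.045] (655.259033203125, 9.76078987121582)
   floor z 0.0074
side pan 589 ((553.19091796875, 327.6637878417969), (184.5832061767578, 176.52423095703125), 66.48197937011719) ztop [0.034 0.04 ] (553.0222778320312, 325.0338439941406)
   floor z 0.0031
side tray 1101 ((575.1378173828125, -341.8211975097656), (193.38461303710938, 134.26187133789062), 81.49420928955078) ztop [0.034 0.037] (574.1683349609375, -343.5765075683594)
   floor z 0.0016
side box 653 ((654.5711669921875, 14.638031005859375), (130.30450439453125, 130.7357635498047), 6.773414134979248) ztop [0.035 0.04 ] (653.1863403320312, 12.571192741394043)
   floor z 0.0047
```

The heights agree with the sizes given: the nuts sit at about 12 and 9.5 mm, the bolts at 13 and 10 mm, the rims at about 37–40 mm. The two views differ by about 5 mm in a consistent direction, so I average them. Next is a move planner and a check on the tall thing near the tray.

```bash
cat > plan.py <<'E'
import numpy as np
def plan(p0,yaw0,targets):
    "targets: (x,y,z,yaw_deg) ; prints tool-axis shift cm and rot z deg per leg"
    p=np.array(p0,float); y=yaw0
    for t in targets:
        d=np.array(t[:3])-p; a=np.radians(y); dy=y-t[3]
        s=np.array([d[0]*np.cos(a)+d[1]*np.sin(a),d[0]*np.sin(a)-d[1]*np.cos(a),-d[2]])*100
        print(s.round(2),"rotz",round(dy,1),"rows",int(np.ceil(max(np.linalg.norm(s)/4.17,abs(dy)/7.16)))); p=np.array(t[:3]);y=t[3]
E
python3 - <<'E'
from h import *; from plan import plan
D=np.load("d0.npz"); c=Cam("top"); C=c.cloud(D["topd"])
m=(C[...,1]<-.42)&(C[...,1]>-.6)&(C[...,2]>.05)&(C[...,0]>.3)
P=C[m]; print(len(P),P.max(0),P.min(0)); 
for lo,hi in((-.46,-.42),(-.5,-.46),(-.55,-.5),(-.6,-.55)):
    q=P[(P[:,1]>lo)&(P[:,1]<hi)]; print(lo,hi,len(q),q[:,2].max() if len(q) else 0)
s=arm.get_state(); y=np.degrees(s["ee_rot"][2]); print(s["eef_pos"],y)
plan(s["eef_pos"],y,[(.411,-.1604,.15,-165),(.411,-.1604,.018,-165),(.411,-.1604,.15,-165),(.586,.331,.15,-165),(.586,.331,.0225,-165),(.586,.331,.15,-165),
(.360,-.2945,.15,-179),(.360,-.2945,.0175,-179),(.360,-.2945,.15,-179),(.522,.3145,.15,-179),(.522,.3145,.0222,-179),(.522,.3145,.15,-179)])
E
```

```text
5407 [ 0.8086344  -0.46774632  0.23508334] [ 0.56075245 -0.5832979   0.05000791]
-0.46 -0.42 0 0
-0.5 -0.46 1933 0.20137286614510863
-0.55 -0.5 3063 0.23508334387394247
-0.6 -0.55 411 0.20356356359040806
[ 0.19930649 -0.64488879  0.24055657] -162.81991687801073
[-34.54  40.03   9.06] rotz 2.2 rows 13
[-0.   0.  13.2] rotz 0 rows 4
[ -0.    0.  -13.2] rotz 0 rows 4
[-29.62  42.94  -0.  ] rotz 0 rows 13
[-0.    0.   12.75] rotz 0 rows 4
[ -0.     0.   -12.75] rotz 0 rows 4
[ 38.02 -54.57  -0.  ] rotz 14 rows 16
[-0.    0.   13.25] rotz 0 rows 4
[ -0.     0.   -13.25] rotz 0 rows 4
[-17.26  60.61  -0.  ] rotz 0 rows 16
[-0.    0.   12.78] rotz 0 rows 4
[ -0.     0.   -12.78] rotz 0 rows 4
```

Emit:
move_arm --rows '[{"translation": [-17.3,20.0,4.5],"rot": [0,0,1.1],"hand": 0},{"translation": [-17.3,20.0,4.5],"rot": [0,0,1.1],"hand": 0},{"translation": [-17.3,20.0,4.5],"rot": [0,0,1.1],"hand": 0},{"translation": [-17.3,20.0,4.5],"rot": [0,0,1.1],"hand": 0},{"translation": [-17.3,20.0,4.5],"rot": [0,0,1.1],"hand": 0},{"translation": [-17.3,20.0,4.5],"rot": [0,0,1.1],"hand": 0},{"translation": [-17.3,20.0,4.5],"rot": [0,0,1.1],"hand": 0},{"translation": [-17.3,20.0,4.5],"rot": [0,0,1.1],"hand": 0}]' --squeeze 30

```text
t: 1.77
eef_pos: [0.3063, -0.3996, 0.1955]
ee_rot: [3.141, 0.001, -2.858]
force: [-0.2, 0.1, 0.1]
width: 0.0876
gripper_force: 0.0
```

Emit:
move_arm --rows '[{"translation": [-17.2,20.0,4.5],"rot": [0,0,1.1],"hand": 0},{"translation": [-17.2,20.0,4.5],"rot": [0,0,1.1],"hand": 0},{"translation": [-17.2,20.0,4.5],"rot": [0,0,1.1],"hand": 0},{"translation": [-17.2,20.0,4.5],"rot": [0,0,1.1],"hand": 0},{"translation": [-17.2,20.0,4.5],"rot": [0,0,1.1],"hand": 0},{"translation": [-17.2,20.0,4.5],"rot": [0,0,1.1],"hand": 0},{"translation": [-17.2,20.0,4.5],"rot": [0,0,1.1],"hand": 0},{"translation": [-17.2,20.0,4.5],"rot": [0,0,1.1],"hand": 0}]'

```text
t: 2.43
eef_pos: [0.417, -0.1605, 0.1504]
ee_rot: [-3.142, 0.0, -2.877]
force: [0.2, -0.5, -0.2]
width: 0.0878
gripper_force: 0.0
```

Emit:
move_arm --rows '[{"translation": [0.6,0.1,0],"rot": [0,0,0],"hand": 0},{"translation": [0.6,0.1,4],"rot": [0,0,0],"hand": 0},{"translation": [0.6,0.1,8],"rot": [0,0,0],"hand": 0},{"translation": [0.6,0.1,11.5],"rot": [0,0,0],"hand": 0},{"translation": [0.6,0.1,13.2],"rot": [0,0,0],"hand": 0},{"translation": [0.6,0.1,13.2],"rot": [0,0,0],"hand": 0.2},{"translation": [0.6,0.1,13.2],"rot": [0,0,0],"hand": 0.6},{"translation": [0.6,0.1,13.2],"rot": [0,0,0],"hand": 0.8}]' --squeeze 30

```text
t: 3.1
eef_pos: [0.4093, -0.1643, 0.0191]
ee_rot: [-3.141, 0.0, -2.881]
force: [-0.2, -1.0, 0.7]
width: 0.0727
gripper_force: 0.0
```

Emit:
move_arm --rows '[{"translation": [0,0,0],"rot": [0,0,0],"hand": 0.8},{"translation": [0,0,0],"rot": [0,0,0],"hand": 0.8},{"translation": [0,0,0],"rot": [0,0,0],"hand": 0.8},{"translation": [0,0,0],"rot": [0,0,0],"hand": 0.8},{"translation": [0,0,0],"rot": [0,0,0],"hand": 0.8},{"translation": [0,0,0],"rot": [0,0,0],"hand": 0.8}]'

```text
t: 3.6
eef_pos: [0.4097, -0.1634, 0.0191]
ee_rot: [-3.141, 0.001, -2.88]
force: [-2.7, 1.9, 7.3]
width: 0.0456
gripper_force: 30.0
```

Emit:
move_arm --rows '[{"translation": [0,0,-3],"rot": [0,0,0],"hand": 0.8},{"translation": [0,0,-7],"rot": [0,0,0],"hand": 0.8},{"translation": [0,0,-11],"rot": [0,0,0],"hand": 0.8},{"translation": [0,0,-13],"rot": [0,0,0],"hand": 0.8}]'

```text
t: 3.93
eef_pos: [0.4107, -0.1637, 0.1528]
ee_rot: [-3.14, 0.004, -2.879]
force: [1.4, -0.2, -2.2]
width: 0.0453
gripper_force: 30.0
```

Emit:
move_arm --rows '[{"translation": [-2,2.8,0],"rot": [0,0,0],"hand": 0.8},{"translation": [-4,5.6,0],"rot": [0,0,0],"hand": 0.8},{"translation": [-6,8.6,0],"rot": [0,0,0],"hand": 0.8},{"translation": [-8,11.6,0],"rot": [0,0,0],"hand": 0.8},{"translation": [-10,14.5,0],"rot": [0,0,0],"hand": 0.8},{"translation": [-12,17.4,0],"rot": [0,0,0],"hand": 0.8},{"translation": [-14,20.3,0],"rot": [0,0,0],"hand": 0.8},{"translation": [-16,23.2,0],"rot": [0,0,0],"hand": 0.8}]'

```text
t: 4.6
eef_pos: [0.5038, 0.1037, 0.1484]
ee_rot: [3.142, -0.0, -2.88]
force: [1.0, -1.0, -1.4]
width: 0.0456
gripper_force: 30.0
```

Emit:
move_arm --rows '[{"translation": [-2,2.8,0],"rot": [0,0,0],"hand": 0.8},{"translation": [-4,5.6,0],"rot": [0,0,0],"hand": 0.8},{"translation": [-6,8.6,0],"rot": [0,0,0],"hand": 0.8},{"translation": [-8,11.6,0],"rot": [0,0,0],"hand": 0.8},{"translation": [-10,14.5,0],"rot": [0,0,0],"hand": 0.8},{"translation": [-12,17.4,0],"rot": [0,0,0],"hand": 0.8},{"translation": [-13.8,20.0,0],"rot": [0,0,0],"hand": 0.8},{"translation": [-13.8,20.0,0],"rot": [0,0,0],"hand": 0.8}]'

```text
t: 5.27
eef_pos: [0.5869, 0.3358, 0.1472]
ee_rot: [3.142, 0.001, -2.877]
force: [1.1, 0.0, -2.0]
width: 0.0457
gripper_force: 30.0
```

Emit:
move_arm --rows '[{"translation": [0.2,-0.5,2],"rot": [0,0,0],"hand": 0.8},{"translation": [0.2,-0.5,6],"rot": [0,0,0],"hand": 0.8},{"translation": [0.2,-0.5,9],"rot": [0,0,0],"hand": 0.8},{"translation": [0.2,-0.5,11],"rot": [0,0,0],"hand": 0.8},{"translation": [0.2,-0.5,12],"rot": [0,0,0],"hand": 0.8},{"translation": [0.2,-0.5,12.3],"rot": [0,0,0],"hand": 0.8},{"translation": [0.2,-0.5,12.3],"rot": [0,0,0],"hand": 0.8}]'

```text
t: 5.85
eef_pos: [0.585, 0.3255, 0.0253]
ee_rot: [-3.141, -0.001, -2.88]
force: [-0.7, 0.2, -1.2]
width: 0.0461
gripper_force: 30.0
```

Emit:
move_arm --rows '[{"translation": [0,0,0.15],"rot": [0,0,0],"hand": 0.8},{"translation": [0,0,0.15],"rot": [0,0,0],"hand": 0.8},{"translation": [0,0,0.15],"rot": [0,0,0],"hand": 0.32},{"translation": [0,0,0.15],"rot": [0,0,0],"hand": 0.32},{"translation": [0,0,0.15],"rot": [0,0,0],"hand": 0.32},{"translation": [0,0,-2],"rot": [0,0,0],"hand": 0.32},{"translation": [0,0,-6],"rot": [0,0,0],"hand": 0.32},{"translation": [0,0,-10],"rot": [0,0,0],"hand": 0.32}]'

```text
t: 6.52
eef_pos: [0.5843, 0.3248, 0.1257]
ee_rot: [-3.14, -0.003, -2.88]
force: [1.3, 1.2, -0.3]
width: 0.0594
gripper_force: 0.0
```

```bash
python3 - <<'E'
from h import *; from plan import plan
s=arm.get_state(); y=np.degrees(s["ee_rot"][2]); print(s["eef_pos"],y,s["width"])
plan(s["eef_pos"],y,[(.474,.028,.15,-172),(.360,-.2945,.15,-179),(.360,-.2945,.019,-179)])
E
```

```text
[0.58425099 0.32476168 0.12572319] -165.02330716071046 0.059403105707864515
[ 18.32 -25.82  -2.43] rotz 7.0 rows 8
[ 15.78 -30.35  -0.  ] rotz 7 rows 9
[-0.   0.  13.1] rotz 0 rows 4
```

Emit:
move_arm --rows '[{"translation": [18.3,-25.8,-2.4],"rot": [0,0,7],"hand": 0},{"translation": [18.3,-25.8,-2.4],"rot": [0,0,7],"hand": 0},{"translation": [18.3,-25.8,-2.4],"rot": [0,0,7],"hand": 0},{"translation": [18.3,-25.8,-2.4],"rot": [0,0,7],"hand": 0},{"translation": [18.3,-25.8,-2.4],"rot": [0,0,7],"hand": 0},{"translation": [18.3,-25.8,-2.4],"rot": [0,0,7],"hand": 0},{"translation": [18.3,-25.8,-2.4],"rot": [0,0,7],"hand": 0},{"translation": [18.3,-25.8,-2.4],"rot": [0,0,7],"hand": 0}]'

```text
t: 7.18
eef_pos: [0.473, 0.0263, 0.1504]
ee_rot: [3.141, 0.001, -3.003]
force: [0.0, -0.6, -0.9]
width: 0.0872
gripper_force: 0.0
```

Emit:
move_arm --rows '[{"translation": [14.5,-28,0],"rot": [0,0,7],"hand": 0},{"translation": [14.5,-28,0],"rot": [0,0,7],"hand": 0},{"translation": [14.5,-28,0],"rot": [0,0,7],"hand": 0},{"translation": [14.5,-28,0],"rot": [0,0,7],"hand": 0},{"translation": [14.5,-28,0],"rot": [0,0,7],"hand": 0},{"translation": [14.5,-28,0],"rot": [0,0,7],"hand": 0},{"translation": [14.5,-28,0],"rot": [0,0,7],"hand": 0},{"translation": [14.5,-28,0],"rot": [0,0,7],"hand": 0}]'

```text
t: 7.85
eef_pos: [0.3688, -0.2712, 0.1503]
ee_rot: [-3.141, 0.001, -3.126]
force: [0.1, -0.3, -0.4]
width: 0.0873
gripper_force: 0.0
```

```bash
python3 - <<'E'
from fit import *; from plan import plan
p,d=arm.grab_frame("top"); cv2.imwrite("pics/top1.png",p[:,:,::-1])
s=arm.get_state(); y=np.degrees(s["ee_rot"][2]); print(s["eef_pos"],y,s["width"])
plan(s["eef_pos"],y,[(.360,-.2945,.019,-179)])
E
```

```text
[ 0.36821409 -0.27265885  0.15006793] -179.137177895805 0.08787105140603325
[ 0.85 -2.17 13.11] rotz -0.1 rows 4
```

View pics/top1.png

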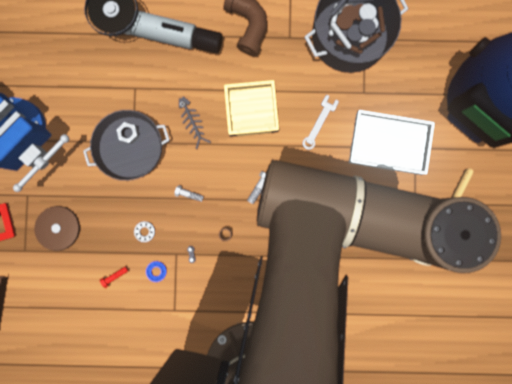

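The big nut lies flat in the pan at (127,131). Now the small nut.

Emit:
move_arm --rows '[{"translation": [0.8,-2.1,0],"rot": [0,0,0],"hand": 0},{"translation": [0.8,-2.1,3],"rot": [0,0,0],"hand": 0},{"translation": [0.8,-2.1,7],"rot": [0,0,0],"hand": 0},{"translation": [0.8,-2.1,11],"rot": [0,0,0],"hand": 0},{"translation": [0.8,-2.1,12.6],"rot": [0,0,0],"hand": 0},{"translation": [0.8,-2.1,13.1],"rot": [0,0,0],"hand": 0},{"translation": [0.8,-2.1,13.1],"rot": [0,0,0],"hand": 0.5},{"translation": [0.8,-2.1,13.1],"rot": [0,0,0],"hand": 0.9}]' --squeeze 30

```text
t: 8.57
eef_pos: [0.3634, -0.2898, 0.0196]
ee_rot: [-3.141, 0.001, -3.124]
force: [0.2, -0.2, 0.7]
width: 0.079
gripper_force: 0.0
```

Emit:
move_arm --rows '[{"translation": [0,0,0],"rot": [0,0,0],"hand": 0.9},{"translation": [0,0,0],"rot": [0,0,0],"hand": 0.9},{"translation": [0,0,0],"rot": [0,0,0],"hand": 0.9},{"translation": [0,0,0],"rot": [0,0,0],"hand": 0.9},{"translation": [0,0,0],"rot": [0,0,0],"hand": 0.9},{"translation": [0,0,0],"rot": [0,0,0],"hand": 0.9},{"translation": [0,0,0],"rot": [0,0,0],"hand": 0.9}]'

```text
t: 9.15
eef_pos: [0.3627, -0.2897, 0.0188]
ee_rot: [-3.141, 0.0, -3.124]
force: [-0.5, 1.2, 4.0]
width: 0.0356
gripper_force: 30.0
```

Emit:
move_arm --rows '[{"translation": [0,0,-3],"rot": [0,0,0],"hand": 0.9},{"translation": [0,0,-7],"rot": [0,0,0],"hand": 0.9},{"translation": [0,0,-11],"rot": [0,0,0],"hand": 0.9},{"translation": [0,0,-13],"rot": [0,0,0],"hand": 0.9}]'

```text
t: 9.48
eef_pos: [0.3637, -0.2902, 0.1527]
ee_rot: [-3.14, 0.004, -3.124]
force: [1.0, -0.9, -1.6]
width: 0.0356
gripper_force: 30.0
```

Emit:
move_arm --rows '[{"translation": [-1,3.5,0],"rot": [0,0,0],"hand": 0.9},{"translation": [-2,7,0],"rot": [0,0,0],"hand": 0.9},{"translation": [-3,11,0],"rot": [0,0,0],"hand": 0.9},{"translation": [-4,15,0],"rot": [0,0,0],"hand": 0.9},{"translation": [-5.2,19,0],"rot": [0,0,0],"hand": 0.9},{"translation": [-6.4,23,0],"rot": [0,0,0],"hand": 0.9},{"translation": [-7.5,27,0],"rot": [0,0,0],"hand": 0.9},{"translation": [-8.5,30,0],"rot": [0,0,0],"hand": 0.9}]'

```text
t: 10.15
eef_pos: [0.4424, 0.0146, 0.1487]
ee_rot: [3.141, 0.0, -3.124]
force: [0.6, -1.7, -1.4]
width: 0.0356
gripper_force: 30.0
```

Emit:
move_arm --rows '[{"translation": [-1,3.5,0],"rot": [0,0,0],"hand": 0.9},{"translation": [-2,7,0],"rot": [0,0,0],"hand": 0.9},{"translation": [-3,11,0],"rot": [0,0,0],"hand": 0.9},{"translation": [-4,15,0],"rot": [0,0,0],"hand": 0.9},{"translation": [-5.2,19,0],"rot": [0,0,0],"hand": 0.9},{"translation": [-6.4,23,0],"rot": [0,0,0],"hand": 0.9},{"translation": [-7.5,27,0],"rot": [0,0,0],"hand": 0.9},{"translation": [-8.5,30,0],"rot": [0,0,0],"hand": 0.9}]'

```text
t: 10.82
eef_pos: [0.5223, 0.3163, 0.148]
ee_rot: [-3.141, -0.0, -3.123]
force: [0.6, 0.1, -0.2]
width: 0.0359
gripper_force: 30.0
```

Emit:
move_arm --rows '[{"translation": [0,0,0],"rot": [0,0,0],"hand": 0.9},{"translation": [0,0,0],"rot": [0,0,0],"hand": 0.9},{"translation": [0,0,0],"rot": [0,0,0],"hand": 0.9}]'

```text
t: 11.07
eef_pos: [0.5215, 0.3128, 0.1476]
ee_rot: [-3.14, -0.002, -3.124]
force: [-0.5, -0.4, -0.3]
width: 0.036
gripper_force: 30.0
```

Emit:
move_arm --rows '[{"translation": [0,0,4],"rot": [0,0,0],"hand": 0.9},{"translation": [0,0,8],"rot": [0,0,0],"hand": 0.9},{"translation": [0,0,11],"rot": [0,0,0],"hand": 0.9},{"translation": [0,0,12],"rot": [0,0,0],"hand": 0.9},{"translation": [0,0,12.4],"rot": [0,0,0],"hand": 0.9},{"translation": [0,0,12.4],"rot": [0,0,0],"hand": 0.9}]'

```text
t: 11.57
eef_pos: [0.5223, 0.3124, 0.0249]
ee_rot: [-3.141, -0.0, -3.125]
force: [-0.2, -0.1, -0.2]
width: 0.0358
gripper_force: 30.0
```

Emit:
move_arm --rows '[{"translation": [0,0,0],"rot": [0,0,0],"hand": 0.9},{"translation": [0,0,0],"rot": [0,0,0],"hand": 0.43},{"translation": [0,0,0],"rot": [0,0,0],"hand": 0.43},{"translation": [0,0,0],"rot": [0,0,0],"hand": 0.43},{"translation": [0,0,-3],"rot": [0,0,0],"hand": 0.43},{"translation": [0,0,-7],"rot": [0,0,0],"hand": 0.43},{"translation": [0,0,-10],"rot": [0,0,0],"hand": 0.43},{"translation": [0,0,-13],"rot": [0,0,0],"hand": 0.2}]'

```text
t: 12.23
eef_pos: [0.5225, 0.3135, 0.1573]
ee_rot: [3.14, 0.002, -3.124]
force: [1.5, 0.9, 0.5]
width: 0.0528
gripper_force: 0.0
```

```bash
python3 - <<'E'
from h import *; from plan import plan
s=arm.get_state(); y=np.degrees(s["ee_rot"][2]); print(s["eef_pos"],y,s["width"])
p,y0=s["eef_pos"],y
plan(p,y0,[(.49,.146,.17,y0+57),(.4605,-.0147,.16,-30-67+0),(.4605,-.0147,.16,-30),(.4605,-.0147,.019,-30)])
E
```

```text
[0.52246568 0.3135219  0.15731228] -179.00424525529385 0.05276167902805607
[  3.54 -16.69  -1.27] rotz -57.0 rows 8
[15.19 -6.02  1.  ] rotz -25.0 rows 4
[-0.  0. -0.] rotz -67 rows 10
[ 0.  -0.  14.1] rotz 0 rows 4
```

Emit:
move_arm --rows '[{"translation": [3.5,-16.7,-1],"rot": [0,0,-7],"hand": 0},{"translation": [3.5,-16.7,-1],"rot": [0,0,-14],"hand": 0},{"translation": [3.5,-16.7,-1],"rot": [0,0,-21],"hand": 0},{"translation": [3.5,-16.7,-1],"rot": [0,0,-28],"hand": 0},{"translation": [3.5,-16.7,-1],"rot": [0,0,-35],"hand": 0},{"translation": [3.5,-16.7,-1],"rot": [0,0,-42],"hand": 0},{"translation": [3.5,-16.7,-1],"rot": [0,0,-49],"hand": 0},{"translation": [3.5,-16.7,-1],"rot": [0,0,-56],"hand": 0}]'

```text
t: 12.9
eef_pos: [0.4903, 0.1454, 0.1657]
ee_rot: [-3.141, 0.002, -2.142]
force: [0.3, 0.3, 0.5]
width: 0.0871
gripper_force: 0.0
```

Emit:
move_arm --rows '[{"translation": [15.2,-6,1],"rot": [0,0,-7],"hand": 0},{"translation": [15.2,-6,1],"rot": [0,0,-14],"hand": 0},{"translation": [15.2,-6,1],"rot": [0,0,-21],"hand": 0},{"translation": [15.2,-6,1],"rot": [0,0,-28],"hand": 0},{"translation": [15.2,-6,1],"rot": [0,0,-35],"hand": 0},{"translation": [15.2,-6,1],"rot": [0,0,-42],"hand": 0},{"translation": [15.2,-6,1],"rot": [0,0,-49],"hand": 0},{"translation": [15.2,-6,1],"rot": [0,0,-56],"hand": 0}]'

```text
t: 13.57
eef_pos: [0.4578, -0.0148, 0.1554]
ee_rot: [-3.14, -0.0, -1.173]
force: [-0.4, 0.4, -0.4]
width: 0.0875
gripper_force: 0.0
```

Emit:
move_arm --rows '[{"translation": [0,0,0],"rot": [0,0,-7],"hand": 0},{"translation": [0,0,0],"rot": [0,0,-14],"hand": 0},{"translation": [0,0,0],"rot": [0,0,-21],"hand": 0},{"translation": [0,0,0],"rot": [0,0,-28],"hand": 0},{"translation": [0,0,0],"rot": [0,0,-35],"hand": 0},{"translation": [0,0,0],"rot": [0,0,-37],"hand": 0},{"translation": [0,0,0],"rot": [0,0,-37],"hand": 0},{"translation": [0,0,0],"rot": [0,0,-37],"hand": 0}]'

```text
t: 14.23
eef_pos: [0.4577, -0.0144, 0.1551]
ee_rot: [-3.141, -0.001, -0.534]
force: [-0.1, 0.2, -0.2]
width: 0.0878
gripper_force: 0.0
```

```bash
python3 - <<'E'
from h import *; from plan import plan
p,d=arm.grab_frame("side"); cv2.imwrite("pics/side1.png",p[:,:,::-1])
s=arm.get_state(); y=np.degrees(s["ee_rot"][2]); print(s["eef_pos"],y,s["width"])
plan(s["eef_pos"],y,[(.4605,-.0147,.019,-30)])
E
```

```text
[ 0.4577144  -0.01437173  0.15502548] -30.595616699127213 0.08753247234337612
[ 0.26 -0.11 13.6 ] rotz -0.6 rows 4
```

View pics/side1.png

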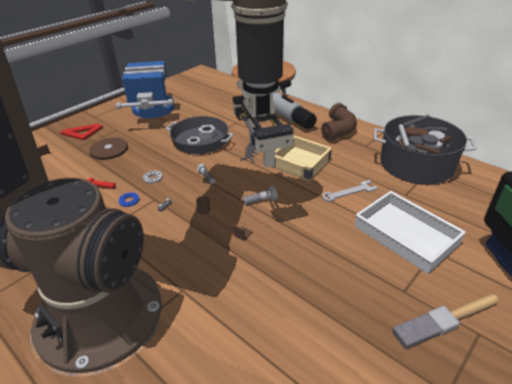

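Both nuts lie flat and apart in the pan (about (190,141) and (208,128)), and the gripper stands over the big bolt at (262,196).

Emit:
move_arm --rows '[{"translation": [0.3,-0.1,3],"rot": [0,0,-0.6],"hand": 0},{"translation": [0.3,-0.1,7],"rot": [0,0,-0.6],"hand": 0},{"translation": [0.3,-0.1,11],"rot": [0,0,-0.6],"hand": 0},{"translation": [0.3,-0.1,13],"rot": [0,0,-0.6],"hand": 0},{"translation": [0.3,-0.1,13.6],"rot": [0,0,-0.6],"hand": 0},{"translation": [0.3,-0.1,13.6],"rot": [0,0,-0.6],"hand": 0.3},{"translation": [0.3,-0.1,13.6],"rot": [0,0,-0.6],"hand": 0.7},{"translation": [0.3,-0.1,13.6],"rot": [0,0,-0.6],"hand": 1}]' --squeeze 40

```text
t: 14.95
eef_pos: [0.462, -0.0146, 0.0201]
ee_rot: [-3.14, -0.002, -0.522]
force: [-0.0, 0.5, 0.3]
width: 0.0728
gripper_force: 0.0
```

Emit:
move_arm --rows '[{"translation": [0,0,0],"rot": [0,0,0],"hand": 1},{"translation": [0,0,0],"rot": [0,0,0],"hand": 1},{"translation": [0,0,0],"rot": [0,0,0],"hand": 1},{"translation": [0,0,0],"rot": [0,0,0],"hand": 1},{"translation": [0,0,0],"rot": [0,0,0],"hand": 1},{"translation": [0,0,0],"rot": [0,0,0],"hand": 1},{"translation": [0,0,0],"rot": [0,0,0],"hand": 1}]'

```text
t: 15.53
eef_pos: [0.4606, -0.0152, 0.0186]
ee_rot: [3.142, 0.0, -0.522]
force: [-0.5, 0.3, 0.2]
width: 0.0264
gripper_force: 0.0
```

```bash
python3 - <<'E'
from h import *; from plan import plan
s=arm.get_state(); y=np.degrees(s["ee_rot"][2]); p=s["eef_pos"]; print(p,y,s["width"],s["gripper_force"])
plan(p,y,[(p[0],p[1],.15,y),(.507,-.2,.15,-64),(.5543,-.3883,.15,-98.4)])
E
```

```text
[ 0.46060147 -0.01515203  0.0185831 ] -29.89773909463784 0.026384353050758282 0.0
[  0.    -0.   -13.14] rotz 0.0 rows 4
[13.24 13.71 -0.  ] rotz 34.1 rows 5
[19.  4. -0.] rotz 34.4 rows 5
```

Not closed yet, so I give it more time.

Emit:
move_arm --rows '[{"translation": [0,0,0],"rot": [0,0,0],"hand": 1},{"translation": [0,0,0],"rot": [0,0,0],"hand": 1},{"translation": [0,0,0],"rot": [0,0,0],"hand": 1}]'

```text
t: 15.78
eef_pos: [0.4609, -0.0151, 0.0186]
ee_rot: [-3.141, -0.0, -0.522]
force: [-0.7, 0.7, 1.5]
width: 0.0191
gripper_force: 40.0
```

Emit:
move_arm --rows '[{"translation": [0,0,-2],"rot": [0,0,0],"hand": 1},{"translation": [0,0,-5],"rot": [0,0,0],"hand": 1},{"translation": [0,0,-9],"rot": [0,0,0],"hand": 1},{"translation": [0,0,-12],"rot": [0,0,0],"hand": 1},{"translation": [0,0,-13.1],"rot": [0,0,0],"hand": 1},{"translation": [0,0,-13.1],"rot": [0,0,0],"hand": 1}]'

```text
t: 16.28
eef_pos: [0.4621, -0.0147, 0.1524]
ee_rot: [-3.137, -0.004, -0.522]
force: [0.5, 0.3, -3.2]
width: 0.0188
gripper_force: 40.0
```

Emit:
move_arm --rows '[{"translation": [2.2,2.3,0],"rot": [0,0,5],"hand": 1},{"translation": [4.4,4.6,0],"rot": [0,0,10],"hand": 1},{"translation": [6.6,6.9,0],"rot": [0,0,16],"hand": 1},{"translation": [8.8,9.1,0],"rot": [0,0,22],"hand": 1},{"translation": [11,11.4,0],"rot": [0,0,28],"hand": 1},{"translation": [13.2,13.7,0],"rot": [0,0,34],"hand": 1},{"translation": [13.2,13.7,0],"rot": [0,0,34],"hand": 1}]'

```text
t: 16.87
eef_pos: [0.5066, -0.2036, 0.1471]
ee_rot: [3.138, 0.001, -1.125]
force: [2.1, -0.3, -2.5]
width: 0.0191
gripper_force: 40.0
```

Emit:
move_arm --rows '[{"translation": [3.2,0.7,0],"rot": [0,0,6],"hand": 1},{"translation": [6.4,1.4,0],"rot": [0,0,12],"hand": 1},{"translation": [9.6,2,0],"rot": [0,0,18],"hand": 1},{"translation": [12.8,2.7,0],"rot": [0,0,24],"hand": 1},{"translation": [16,3.4,0],"rot": [0,0,30],"hand": 1},{"translation": [19,4,0],"rot": [0,0,34.4],"hand": 1},{"translation": [19,4,0],"rot": [0,0,34.4],"hand": 1},{"translation": [19,4,0],"rot": [0,0,34.4],"hand": 1}]'

```text
t: 17.53
eef_pos: [0.5531, -0.3889, 0.1461]
ee_rot: [3.137, 0.001, -1.718]
force: [0.3, 1.4, -2.1]
width: 0.019
gripper_force: 40.0
```

```bash
python3 - <<'E'
from h import *; from plan import plan
pp,d=arm.grab_frame("side"); v=pp[150:310,310:512]; cv2.imwrite("pics/side2.png",cv2.resize(v[:,:,::-1],None,fx=3,fy=3))
s=arm.get_state(); y=np.degrees(s["ee_rot"][2]); p=s["eef_pos"]; print(p,y,s["width"],s["gripper_force"])
plan(p,y,[(.5543,-.3883,.0222,-98.4)])
E
```

```text
[ 0.55310827 -0.38785232  0.14662051] -98.35513690801334 0.018896883060817916 39.99460279941559
[ 0.03 -0.12 12.44] rotz 0.0 rows 3
```

View pics/side2.png

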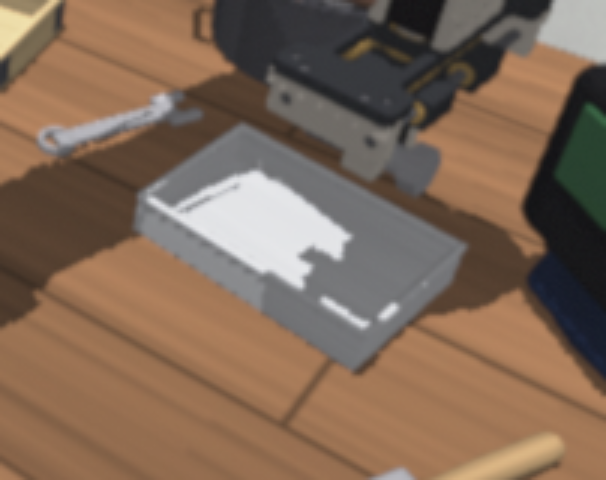

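The bolt is held above the tray, with its head at the right (415,165) and its tip at (185,112). It is clear of the blue box, so I lower it.

Emit:
move_arm --rows '[{"translation": [0,-0.1,3],"rot": [0,0,0],"hand": 1},{"translation": [0,-0.1,7],"rot": [0,0,0],"hand": 1},{"translation": [0,-0.1,10],"rot": [0,0,0],"hand": 1},{"translation": [0,-0.1,11.5],"rot": [0,0,0],"hand": 1},{"translation": [0,-0.1,12],"rot": [0,0,0],"hand": 1},{"translation": [0,-0.1,12.3],"rot": [0,0,0],"hand": 1},{"translation": [0,-0.1,12.4],"rot": [0,0,0],"hand": 1},{"translation": [0,-0.1,12.4],"rot": [0,0,0],"hand": 1}]'

```text
t: 18.25
eef_pos: [0.5563, -0.388, 0.0268]
ee_rot: [-3.14, -0.001, -1.715]
force: [0.4, 0.1, -1.9]
width: 0.0186
gripper_force: 40.0
```

Emit:
move_arm --rows '[{"translation": [0,0,0.2],"rot": [0,0,0],"hand": 1},{"translation": [0,0,0.2],"rot": [0,0,0],"hand": 1},{"translation": [0,0,0.2],"rot": [0,0,0],"hand": 1}]'

```text
t: 18.5
eef_pos: [0.5558, -0.3882, 0.0245]
ee_rot: [-3.14, -0.0, -1.716]
force: [-0.2, 0.0, -2.4]
width: 0.0188
gripper_force: 40.0
```

Emit:
move_arm --rows '[{"translation": [0,0,0.2],"rot": [0,0,0],"hand": 1},{"translation": [0,0,0.2],"rot": [0,0,0],"hand": 1},{"translation": [0,0,0.2],"rot": [0,0,0],"hand": 1}]'

```text
t: 18.75
eef_pos: [0.5557, -0.3882, 0.0218]
ee_rot: [-3.141, -0.0, -1.716]
force: [-0.7, 0.4, -0.8]
width: 0.0194
gripper_force: 40.0
```

Emit:
move_arm --rows '[{"translation": [0,0,0],"rot": [0,0,0],"hand": 0.62},{"translation": [0,0,0],"rot": [0,0,0],"hand": 0.62},{"translation": [0,0,0],"rot": [0,0,0],"hand": 0.62},{"translation": [0,0,0],"rot": [0,0,0],"hand": 0.62},{"translation": [0,0,-3],"rot": [0,0,0],"hand": 0.62},{"translation": [0,0,-7],"rot": [0,0,0],"hand": 0.62},{"translation": [0,0,-10],"rot": [0,0,0],"hand": 0.62},{"translation": [0,0,-13],"rot": [0,0,0],"hand": 0.4}]'

```text
t: 19.42
eef_pos: [0.5555, -0.3882, 0.1536]
ee_rot: [-3.141, -0.0, -1.715]
force: [0.3, 0.1, 0.6]
width: 0.0362
gripper_force: 0.0
```

```bash
python3 - <<'E'
from h import *; from plan import plan
s=arm.get_state(); y=np.degrees(s["ee_rot"][2]); p=s["eef_pos"]; print(p,y,s["width"],s["gripper_force"])
plan(p,y,[(.495,-.108,.15,-102),(.436,.171,.15,-106.1),(.436,.171,.019,-106.1)])
E
```

```text
[ 0.55552635 -0.38815656  0.15357385] -98.28646306369369 0.03622043419819654 0.0
[-26.85  10.03   0.36] rotz 3.7 rows 7
[-26.06  11.57  -0.  ] rotz 4.1 rows 7
[-0.   0.  13.1] rotz 0.0 rows 4
```

Emit:
move_arm --rows '[{"translation": [-26.9,10,0.4],"rot": [0,0,3.7],"hand": 0.1},{"translation": [-26.9,10,0.4],"rot": [0,0,3.7],"hand": 0.1},{"translation": [-26.9,10,0.4],"rot": [0,0,3.7],"hand": 0.1},{"translation": [-26.9,10,0.4],"rot": [0,0,3.7],"hand": 0.1},{"translation": [-26.9,10,0.4],"rot": [0,0,3.7],"hand": 0.1},{"translation": [-26.9,10,0.4],"rot": [0,0,3.7],"hand": 0.1},{"translation": [-26.9,10,0.4],"rot": [0,0,3.7],"hand": 0.1},{"translation": [-26.9,10,0.4],"rot": [0,0,3.7],"hand": 0.1}]'

```text
t: 20.08
eef_pos: [0.4941, -0.1029, 0.1481]
ee_rot: [-3.141, 0.001, -1.776]
force: [-0.8, 0.0, -0.4]
width: 0.0784
gripper_force: 0.0
```

Emit:
move_arm --rows '[{"translation": [-26,11.6,0],"rot": [0,0,4.1],"hand": 0.2},{"translation": [-26,11.6,0],"rot": [0,0,4.1],"hand": 0.2},{"translation": [-26,11.6,0],"rot": [0,0,4.1],"hand": 0.2},{"translation": [-26,11.6,0],"rot": [0,0,4.1],"hand": 0.2},{"translation": [-26,11.6,0],"rot": [0,0,4.1],"hand": 0.2},{"translation": [-26,11.6,0],"rot": [0,0,4.1],"hand": 0.2},{"translation": [-26,11.6,0],"rot": [0,0,4.1],"hand": 0.2},{"translation": [-26,11.6,0],"rot": [0,0,4.1],"hand": 0.2}]'

```text
t: 20.75
eef_pos: [0.4358, 0.176, 0.1483]
ee_rot: [-3.14, 0.002, -1.847]
force: [0.1, -0.2, -0.1]
width: 0.0701
gripper_force: 0.0
```

```bash
python3 - <<'E'
from h import *; from plan import plan
pp,d=arm.grab_frame("side"); cv2.imwrite("pics/side3.png",pp[:,:,::-1])
s=arm.get_state(); y=np.degrees(s["ee_rot"][2]); p=s["eef_pos"]; print(p,y,s["width"],s["gripper_force"])
plan(p,y,[(.436,.171,.019,-106.1)])
E
```

```text
[0.43560678 0.17390056 0.14797761] -105.82485807677914 0.07028110557551928 0.0
[ 0.27 -0.12 12.9 ] rotz 0.3 rows 4
```

View pics/side3.png

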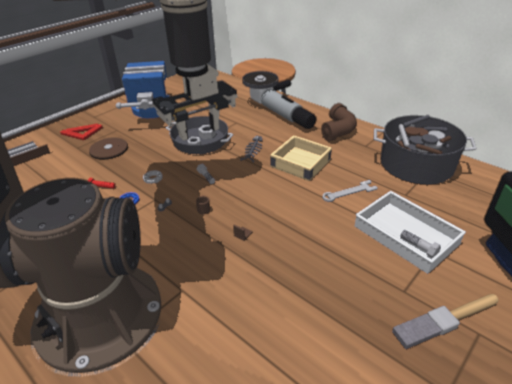

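The big bolt lies lengthwise in the tray at (420,243). Now the small bolt.

Emit:
move_arm --rows '[{"translation": [0.2,-0.1,3],"rot": [0,0,0.3],"hand": 0.2},{"translation": [0.2,-0.1,7],"rot": [0,0,0.3],"hand": 0.2},{"translation": [0.2,-0.1,11],"rot": [0,0,0.3],"hand": 0.2},{"translation": [0.2,-0.1,12.5],"rot": [0,0,0.3],"hand": 0.2},{"translation": [0.2,-0.1,13],"rot": [0,0,0.3],"hand": 0.2},{"translation": [0.2,-0.1,13],"rot": [0,0,0.3],"hand": 0.4},{"translation": [0.2,-0.1,13],"rot": [0,0,0.3],"hand": 0.7},{"translation": [0.2,-0.1,13],"rot": [0,0,0.3],"hand": 1}]' --squeeze 30

```text
t: 21.47
eef_pos: [0.4373, 0.1694, 0.019]
ee_rot: [-3.14, 0.002, -1.857]
force: [0.5, -0.3, 0.5]
width: 0.056
gripper_force: 0.0
```

Emit:
move_arm --rows '[{"translation": [0,0,0],"rot": [0,0,0],"hand": 1},{"translation": [0,0,0],"rot": [0,0,0],"hand": 1},{"translation": [0,0,0],"rot": [0,0,0],"hand": 1},{"translation": [0,0,0],"rot": [0,0,0],"hand": 1},{"translation": [0,0,0],"rot": [0,0,0],"hand": 1},{"translation": [0,0,0],"rot": [0,0,0],"hand": 1},{"translation": [0,0,0],"rot": [0,0,0],"hand": 1},{"translation": [0,0,0],"rot": [0,0,0],"hand": 1}]'

```text
t: 22.13
eef_pos: [0.4364, 0.1689, 0.0177]
ee_rot: [-3.141, 0.0, -1.857]
force: [-0.6, -0.4, 2.6]
width: 0.0149
gripper_force: 30.0
```

Emit:
move_arm --rows '[{"translation": [0,0,0],"rot": [0,0,0],"hand": 1},{"translation": [0,0,0],"rot": [0,0,0],"hand": 1}]'

```text
t: 22.3
eef_pos: [0.4364, 0.1688, 0.0176]
ee_rot: [-3.142, 0.0, -1.857]
force: [-0.1, 0.2, 4.4]
width: 0.0147
gripper_force: 30.0
```

Emit:
move_arm --rows '[{"translation": [0,0,-2],"rot": [0,0,0],"hand": 1},{"translation": [0,0,-5],"rot": [0,0,0],"hand": 1},{"translation": [0,0,-9],"rot": [0,0,0],"hand": 1},{"translation": [0,0,-12],"rot": [0,0,0],"hand": 1},{"translation": [0,0,-13.1],"rot": [0,0,0],"hand": 1},{"translation": [0,0,-13.1],"rot": [0,0,0],"hand": 1}]'

```text
t: 22.8
eef_pos: [0.4376, 0.1699, 0.1516]
ee_rot: [-3.138, 0.005, -1.857]
force: [0.2, 0.4, -1.1]
width: 0.015
gripper_force: 30.0
```

Emit:
move_arm --rows '[{"translation": [2.5,-1.8,0],"rot": [0,0,0],"hand": 1},{"translation": [5,-3.6,0],"rot": [0,0,0],"hand": 1},{"translation": [7.5,-5.4,0],"rot": [0,0,0],"hand": 1},{"translation": [10,-7.2,0],"rot": [0,0,0],"hand": 1},{"translation": [12.5,-9,0],"rot": [0,0,0],"hand": 1},{"translation": [15,-10.8,0],"rot": [0,0,0],"hand": 1},{"translation": [17.5,-12.5,0],"rot": [0,0,0],"hand": 1},{"translation": [20.1,-14.3,0],"rot": [0,0,0],"hand": 1}]'

```text
t: 23.47
eef_pos: [0.5161, -0.0659, 0.147]
ee_rot: [3.139, -0.001, -1.857]
force: [0.5, 0.3, -1.4]
width: 0.0149
gripper_force: 30.0
```

Emit:
move_arm --rows '[{"translation": [3,-2.1,0],"rot": [0,0,-1],"hand": 1},{"translation": [6,-4.2,0],"rot": [0,0,-2],"hand": 1},{"translation": [9,-6.4,0],"rot": [0,0,-4],"hand": 1},{"translation": [12,-8.6,0],"rot": [0,0,-6],"hand": 1},{"translation": [15,-10.7,0],"rot": [0,0,-8],"hand": 1},{"translation": [18,-12.8,0],"rot": [0,0,-8],"hand": 1},{"translation": [20.1,-14.3,0],"rot": [0,0,-8],"hand": 1},{"translation": [20.1,-14.3,0],"rot": [0,0,-8],"hand": 1}]'

```text
t: 24.13
eef_pos: [0.5972, -0.3018, 0.1455]
ee_rot: [3.139, -0.0, -1.721]
force: [0.7, 0.8, -0.7]
width: 0.015
gripper_force: 30.0
```

```bash
python3 - <<'E'
from h import *; from plan import plan
pp,d=arm.grab_frame("side"); v=pp[150:310,310:512]; cv2.imwrite("pics/side4.png",cv2.resize(v[:,:,::-1],None,fx=3,fy=3))
s=arm.get_state(); y=np.degrees(s["ee_rot"][2]); p=s["eef_pos"]; print(p,y,s["width"],s["gripper_force"])
plan(p,y,[(.598,-.2977,.021,-98.4)])
E
```

```text
[ 0.59636512 -0.29974421  0.1454757 ] -98.59596786098241 0.015012088895359188 29.995010197162628
[-0.23 -0.13 12.45] rotz -0.2 rows 3
```

View pics/side4.png

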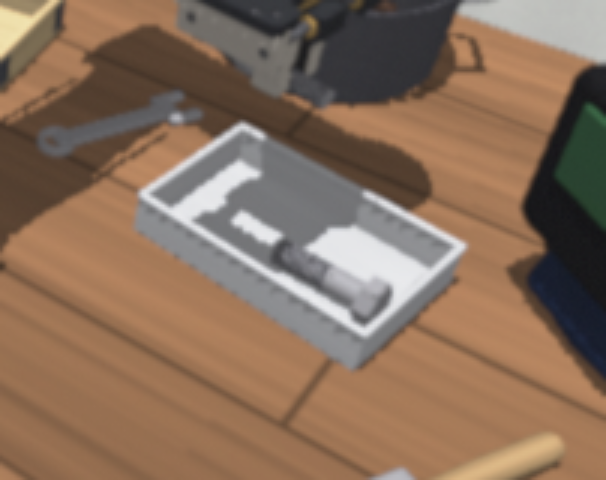

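Emit:
move_arm --rows '[{"translation": [-0.2,-0.1,3],"rot": [0,0,0],"hand": 1},{"translation": [-0.2,-0.1,7],"rot": [0,0,0],"hand": 1},{"translation": [-0.2,-0.1,10],"rot": [0,0,0],"hand": 1},{"translation": [-0.2,-0.1,11.5],"rot": [0,0,0],"hand": 1},{"translation": [-0.2,-0.1,12],"rot": [0,0,0],"hand": 1},{"translation": [-0.2,-0.1,12.3],"rot": [0,0,0],"hand": 1},{"translation": [-0.2,-0.1,12.4],"rot": [0,0,0],"hand": 1},{"translation": [-0.2,-0.1,12.4],"rot": [0,0,0],"hand": 1}]'

```text
t: 24.85
eef_pos: [0.5992, -0.2956, 0.0256]
ee_rot: [-3.14, -0.0, -1.717]
force: [-0.4, 0.9, -1.4]
width: 0.0152
gripper_force: 30.0
```

Emit:
move_arm --rows '[{"translation": [0,0,0],"rot": [0,0,0],"hand": 1}]'

```text
t: 24.93
eef_pos: [0.5994, -0.2958, 0.026]
ee_rot: [-3.139, -0.0, -1.717]
force: [-0.3, 0.1, -0.7]
width: 0.0154
gripper_force: 30.0
```

Emit:
move_arm --rows '[{"translation": [0,0,0.25],"rot": [0,0,0],"hand": 1},{"translation": [0,0,0.25],"rot": [0,0,0],"hand": 1},{"translation": [0,0,0.45],"rot": [0,0,0],"hand": 1},{"translation": [0,0,0.45],"rot": [0,0,0],"hand": 1},{"translation": [0,0,0.45],"rot": [0,0,0],"hand": 1}]'

```text
t: 25.35
eef_pos: [0.5989, -0.2959, 0.0207]
ee_rot: [-3.141, -0.0, -1.717]
force: [-0.3, -0.2, 2.8]
width: 0.0148
gripper_force: 30.0
```

Emit:
move_arm --rows '[{"translation": [0,0,0],"rot": [0,0,0],"hand": 0.66},{"translation": [0,0,0],"rot": [0,0,0],"hand": 0.66},{"translation": [0,0,0],"rot": [0,0,0],"hand": 0.66},{"translation": [0,0,0],"rot": [0,0,0],"hand": 0.66},{"translation": [0,0,-3],"rot": [0,0,0],"hand": 0.66},{"translation": [0,0,-7],"rot": [0,0,0],"hand": 0.66},{"translation": [0,0,-10],"rot": [0,0,0],"hand": 0.66},{"translation": [0,0,-13],"rot": [0,0,0],"hand": 0.4}]'

```text
t: 26.02
eef_pos: [0.5985, -0.2958, 0.1518]
ee_rot: [-3.141, -0.0, -1.717]
force: [0.8, -0.1, 0.1]
width: 0.0326
gripper_force: 0.0
```

```bash
python3 - <<'E'
from fit import *; from plan import plan
cs={n:Cam(n) for n in("top","side")}; D=np.load("d0.npz")
p,d=arm.grab_frame("side"); both("bearing",(.3375,.278),[0],{"top":D["topp"],"side":p},cs)
s=arm.get_state(); y=np.degrees(s["ee_rot"][2]); p=s["eef_pos"]; print(p,y,s["width"],s["gripper_force"])
plan(p,y,[(.515,-.10,.15,-110),(.435,.09,.15,-120),(.3375,.278,.15,-128.3),(.3375,.278,.019,-128.3)])
E
```

```text
bearing top [0.3395 0.2763] yaw 2.0 iou 0.96
bearing side [0.3358 0.2791] yaw 1.7 iou 0.84
   tri [0.3377 0.2779 0.0069] gap 0.0046
[ 0.60133731 -0.29706578  0.15878838] -98.32672066914493 0.035571672187809676 0.0
[-18.25  11.4    0.88] rotz 11.7 rows 6
[-15.12  14.02  -0.  ] rotz 10 rows 5
[-11.41  17.84  -0.  ] rotz 8.3 rows 6
[-0.   0.  13.1] rotz 0.0 rows 4
```

Emit:
move_arm --rows '[{"translation": [-18.2,11.4,0.8],"rot": [0,0,11.7],"hand": 0.1},{"translation": [-18.2,11.4,0.8],"rot": [0,0,11.7],"hand": 0.1},{"translation": [-18.2,11.4,0.8],"rot": [0,0,11.7],"hand": 0.1},{"translation": [-18.2,11.4,0.8],"rot": [0,0,11.7],"hand": 0.1},{"translation": [-18.2,11.4,0.8],"rot": [0,0,11.7],"hand": 0.1},{"translation": [-18.2,11.4,0.8],"rot": [0,0,11.7],"hand": 0.1}]'

```text
t: 26.57
eef_pos: [0.5095, -0.0953, 0.1418]
ee_rot: [3.141, 0.001, -1.919]
force: [-0.1, -0.8, -0.4]
width: 0.0747
gripper_force: 0.0
```

Emit:
move_arm --rows '[{"translation": [-15.1,14,0],"rot": [0,0,10],"hand": 0},{"translation": [-15.1,14,0],"rot": [0,0,10],"hand": 0},{"translation": [-15.1,14,0],"rot": [0,0,10],"hand": 0},{"translation": [-15.1,14,0],"rot": [0,0,10],"hand": 0},{"translation": [-15.1,14,0],"rot": [0,0,10],"hand": 0},{"translation": [-15.1,14,0],"rot": [0,0,10],"hand": 0}]'

```text
t: 27.07
eef_pos: [0.4311, 0.0955, 0.1425]
ee_rot: [-3.141, 0.002, -2.091]
force: [-1.2, -0.6, -0.4]
width: 0.0874
gripper_force: 0.0
```

Emit:
move_arm --rows '[{"translation": [-11.4,17.8,0],"rot": [0,0,8.3],"hand": 0},{"translation": [-11.4,17.8,0],"rot": [0,0,8.3],"hand": 0},{"translation": [-11.4,17.8,0],"rot": [0,0,8.3],"hand": 0},{"translation": [-11.4,17.8,0],"rot": [0,0,8.3],"hand": 0},{"translation": [-11.4,17.8,0],"rot": [0,0,8.3],"hand": 0},{"translation": [-11.4,17.8,0],"rot": [0,0,8.3],"hand": 0},{"translation": [-11.4,17.8,0],"rot": [0,0,8.3],"hand": 0},{"translation": [-11.4,17.8,0],"rot": [0,0,8.3],"hand": 0}]'

```text
t: 27.73
eef_pos: [0.3353, 0.2791, 0.1418]
ee_rot: [3.142, -0.001, -2.239]
force: [0.5, -0.6, -0.1]
width: 0.0877
gripper_force: 0.0
```

```bash
python3 - <<'E'
from h import *; from plan import plan
pp,d=arm.grab_frame("top"); cv2.imwrite("pics/top2.png",pp[:,:,::-1])
s=arm.get_state(); y=np.degrees(s["ee_rot"][2]); p=s["eef_pos"]; print(p,y,s["width"],s["gripper_force"])
plan(p,y,[(.3375,.278,.018,-128.3)])
E
```

```text
[0.33566436 0.27834526 0.14180647] -128.3551461758721 0.08739459094899282 0.0
[-0.09 -0.17 12.38] rotz -0.1 rows 3
```

View pics/top2.png

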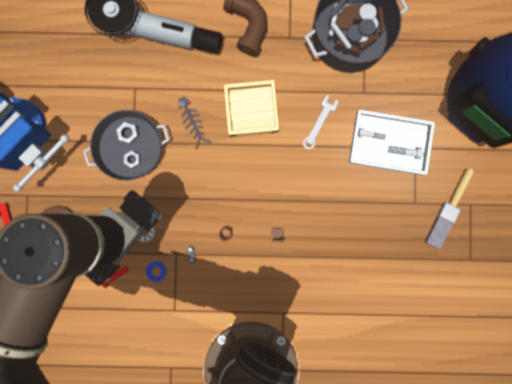

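Both nuts are in the pan at (127,131) and (132,158), and both bolts lie lengthwise in the tray at (371,134) and (404,152). Now the silver bearing. The fingers clear the red bolt and the blue ring by more than 3 cm.

Emit:
move_arm --rows '[{"translation": [-0.1,-0.1,3],"rot": [0,0,0],"hand": 0},{"translation": [-0.1,-0.1,7],"rot": [0,0,0],"hand": 0},{"translation": [-0.1,-0.1,10.5],"rot": [0,0,0],"hand": 0},{"translation": [-0.1,-0.1,12],"rot": [0,0,0],"hand": 0},{"translation": [-0.1,-0.1,12.4],"rot": [0,0,0],"hand": 0},{"translation": [-0.1,-0.1,12.4],"rot": [0,0,0],"hand": 0.3},{"translation": [-0.1,-0.1,12.4],"rot": [0,0,0],"hand": 0.5},{"translation": [-0.1,-0.1,12.4],"rot": [0,0,0],"hand": 0.8}]' --squeeze 30

```text
t: 28.45
eef_pos: [0.338, 0.2795, 0.0193]
ee_rot: [3.141, 0.002, -2.241]
force: [0.5, 0.2, 0.6]
width: 0.0729
gripper_force: 0.0
```

Emit:
move_arm --rows '[{"translation": [0,0,0],"rot": [0,0,0],"hand": 0.8},{"translation": [0,0,0],"rot": [0,0,0],"hand": 0.8},{"translation": [0,0,0],"rot": [0,0,0],"hand": 0.8},{"translation": [0,0,0],"rot": [0,0,0],"hand": 0.8},{"translation": [0,0,0],"rot": [0,0,0],"hand": 0.8},{"translation": [0,0,0],"rot": [0,0,0],"hand": 0.8}]'

```text
t: 28.95
eef_pos: [0.3375, 0.2794, 0.0187]
ee_rot: [3.142, 0.001, -2.24]
force: [-1.1, -0.9, 7.0]
width: 0.0493
gripper_force: 30.0
```

```bash
python3 - <<'E'
from h import *; from plan import plan
s=arm.get_state(); y=np.degrees(s["ee_rot"][2]); p=s["eef_pos"]; print(p,y,s["width"],s["gripper_force"])
plan(p,y,[(p[0],p[1],.15,y),(.4965,.145,.15,y),(.6555,.0122,.15,-128.3)])
E
```

```text
[0.33745297 0.27935174 0.01874601] -128.36747132223118 0.04928524172406272 30.001594768837094
[ -0.     0.   -13.13] rotz 0.0 rows 4
[  0.66 -20.81  -0.  ] rotz 0.0 rows 5
[  0.54 -20.71  -0.  ] rotz -0.1 rows 5
```

Emit:
move_arm --rows '[{"translation": [0,0,-1.5],"rot": [0,0,0],"hand": 0.8},{"translation": [0,0,-4],"rot": [0,0,0],"hand": 0.8},{"translation": [0,0,-8],"rot": [0,0,0],"hand": 0.8},{"translation": [0,0,-11],"rot": [0,0,0],"hand": 0.8},{"translation": [0,0,-13],"rot": [0,0,0],"hand": 0.8},{"translation": [0,0,-13],"rot": [0,0,0],"hand": 0.8}]'

```text
t: 29.45
eef_pos: [0.3385, 0.281, 0.1525]
ee_rot: [3.141, 0.008, -2.24]
force: [0.4, 0.2, -1.3]
width: 0.0489
gripper_force: 30.0
```

Emit:
move_arm --rows '[{"translation": [0,-3,0],"rot": [0,0,0],"hand": 0.8},{"translation": [0.1,-6,0],"rot": [0,0,0],"hand": 0.8},{"translation": [0.2,-9,0],"rot": [0,0,0],"hand": 0.8},{"translation": [0.3,-12,0],"rot": [0,0,0],"hand": 0.8},{"translation": [0.4,-15,0],"rot": [0,0,0],"hand": 0.8},{"translation": [0.5,-18,0],"rot": [0,0,0],"hand": 0.8},{"translation": [0.6,-20.8,0],"rot": [0,0,0],"hand": 0.8},{"translation": [0.6,-20.8,0],"rot": [0,0,0],"hand": 0.8}]'

```text
t: 30.12
eef_pos: [0.4987, 0.1425, 0.147]
ee_rot: [-3.141, -0.002, -2.243]
force: [-0.6, 0.7, -0.4]
width: 0.0496
gripper_force: 30.0
```

```bash
python3 - <<'E'
from h import *; from plan import plan
s=arm.get_state(); y=np.degrees(s["ee_rot"][2]); p=s["eef_pos"]; print(p,y,s["width"],s["gripper_force"])
pp,d=arm.grab_frame("side"); u,v=Cam("side").proj(p)[0].astype(int); print(u,v); cv2.imwrite("pics/side5.png",cv2.resize(pp[v-50:v+50,u-60:u+60,::-1],None,fx=5,fy=5))
plan(p,y,[(.6555,.0122,.15,-128.3)])
E
```

```text
[0.49873367 0.14249541 0.14697683] -128.5377930442079 0.04960880866579998 29.998942762613297
226 123
[  0.42 -20.38  -0.3 ] rotz -0.2 rows 5
```

View pics/side5.png

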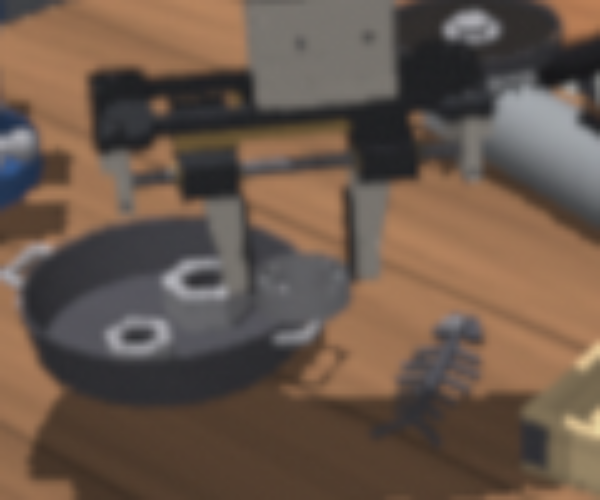

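The bearing is held level between the fingers at about (300,285), over the fish but well above it. On to the box.

Emit:
move_arm --rows '[{"translation": [0,-3,0],"rot": [0,0,0],"hand": 0.8},{"translation": [0.1,-6,0],"rot": [0,0,0],"hand": 0.8},{"translation": [0.2,-9,0],"rot": [0,0,0],"hand": 0.8},{"translation": [0.3,-12,0],"rot": [0,0,0],"hand": 0.8},{"translation": [0.4,-15,0],"rot": [0,0,0],"hand": 0.8},{"translation": [0.4,-18,0],"rot": [0,0,0],"hand": 0.8},{"translation": [0.4,-20.4,0],"rot": [0,0,0],"hand": 0.8},{"translation": [0.4,-20.4,0],"rot": [0,0,0],"hand": 0.8}]'

```text
t: 30.83
eef_pos: [0.6559, 0.0133, 0.1466]
ee_rot: [3.141, -0.001, -2.243]
force: [0.1, 0.5, -0.3]
width: 0.0494
gripper_force: 30.0
```

Emit:
move_arm --rows '[{"translation": [0,0,0],"rot": [0,0,0],"hand": 0.8},{"translation": [0,0,0],"rot": [0,0,0],"hand": 0.8}]'

```text
t: 31.0
eef_pos: [0.6529, 0.0157, 0.1471]
ee_rot: [3.14, -0.001, -2.241]
force: [1.0, 0.3, -1.5]
width: 0.0492
gripper_force: 30.0
```

Emit:
move_arm --rows '[{"translation": [0,-0.4,3],"rot": [0,0,0],"hand": 0.8},{"translation": [0,-0.4,7],"rot": [0,0,0],"hand": 0.8},{"translation": [0,-0.4,10],"rot": [0,0,0],"hand": 0.8},{"translation": [0,-0.4,11.3],"rot": [0,0,0],"hand": 0.8},{"translation": [0,-0.4,11.8],"rot": [0,0,0],"hand": 0.8},{"translation": [0,-0.4,12],"rot": [0,0,0],"hand": 0.8},{"translation": [0,-0.4,12],"rot": [0,0,0],"hand": 0.8}]'

```text
t: 31.58
eef_pos: [0.6573, 0.0135, 0.0288]
ee_rot: [-3.141, 0.001, -2.24]
force: [1.0, 1.2, 0.4]
width: 0.0491
gripper_force: 30.0
```

Emit:
move_arm --rows '[{"translation": [0,0,0.1],"rot": [0,0,0],"hand": 0.8},{"translation": [0,0,0.1],"rot": [0,0,0],"hand": 0.8}]'

```text
t: 31.75
eef_pos: [0.6579, 0.0132, 0.0286]
ee_rot: [-3.14, 0.002, -2.24]
force: [0.4, -0.8, -2.0]
width: 0.049
gripper_force: 30.0
```

Emit:
move_arm --rows '[{"translation": [0,0,0.15],"rot": [0,0,0],"hand": 0.8},{"translation": [0,0,0.3],"rot": [0,0,0],"hand": 0.8},{"translation": [0,0,0.3],"rot": [0,0,0],"hand": 0.8},{"translation": [0,0,0.3],"rot": [0,0,0],"hand": 0.8}]'

```text
t: 32.08
eef_pos: [0.6576, 0.0128, 0.0248]
ee_rot: [-3.141, 0.001, -2.241]
force: [-1.8, 1.1, 4.1]
width: 0.0497
gripper_force: 30.0
```

In contact at 4 N, so I release and retreat. Up first, then back a little to clear the view.

Emit:
move_arm --rows '[{"translation": [0,0,0],"rot": [0,0,0],"hand": 0.27},{"translation": [0,0,0],"rot": [0,0,0],"hand": 0.27},{"translation": [0,0,0],"rot": [0,0,0],"hand": 0.27},{"translation": [0,0,0],"rot": [0,0,0],"hand": 0.27},{"translation": [0,0,-3],"rot": [0,0,0],"hand": 0.27},{"translation": [0,0,-7],"rot": [0,0,0],"hand": 0.27},{"translation": [0,0,-11],"rot": [0,0,0],"hand": 0.27},{"translation": [0,0,-15],"rot": [0,0,0],"hand": 0.27}]'

```text
t: 32.75
eef_pos: [0.6566, 0.0124, 0.1753]
ee_rot: [3.141, -0.001, -2.241]
force: [1.3, -0.8, -0.3]
width: 0.064
gripper_force: 0.0
```

Emit:
move_arm --rows '[{"translation": [23,14,0],"rot": [0,0,0],"hand": 0.27},{"translation": [23,14,0],"rot": [0,0,0],"hand": 0.27},{"translation": [23,14,0],"rot": [0,0,0],"hand": 0.27},{"translation": [23,14,0],"rot": [0,0,0],"hand": 0.27},{"translation": [23,14,0],"rot": [0,0,0],"hand": 0.27},{"translation": [23,14,0],"rot": [0,0,0],"hand": 0.27},{"translation": [23,14,0],"rot": [0,0,0],"hand": 0.27},{"translation": [23,14,0],"rot": [0,0,0],"hand": 0.27}]'

```text
t: 33.42
eef_pos: [0.4002, -0.082, 0.174]
ee_rot: [3.141, 0.0, -2.242]
force: [-0.2, -0.1, 0.3]
width: 0.0639
gripper_force: 0.0
```

```bash
python3 - <<'E'
from h import *
for n in("top","side"):
    p,d=arm.grab_frame(n); a=p[60:260,70:450] if n=="top" else p[100:290,140:500]
    cv2.imwrite(f"pics/end_{n}.png",cv2.resize(a[:,:,::-1],None,fx=2.1,fy=2.1,interpolation=cv2.INTER_CUBIC))
    C=Cam(n).cloud(d)
    if n=="top":
        D=np.load("d0.npz"); print("fish px diff",np.abs(p[90:150,175:212].astype(int)-D["topp"][90:150,175:212]).mean())
s=arm.get_state(); print(s["t"],s["eef_pos"],s["width"])
E
```

```text
fish px diff 9.49984984984985
33.5167 [ 0.40433794 -0.08085545  0.17468901] 0.06426889389817529
```

View pics/end_top.png

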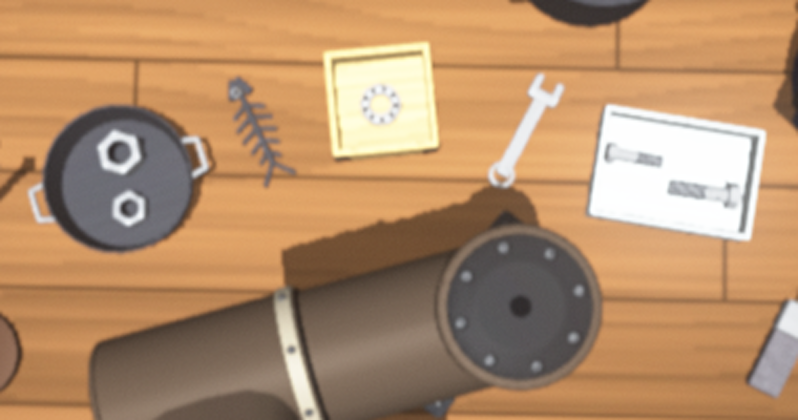

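View pics/end_side.png

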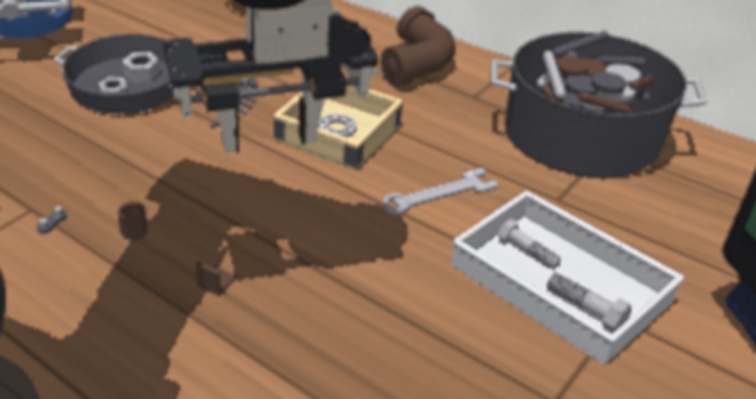

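The last views show everything in place. Both nuts lie flat and apart in the pan, and both bolts lie lengthwise and apart in the tray. The bearing is flat in the middle of the box, and the fish is where it was (head at top-view pixel (183,102)). I'm handing in.

```bash
python3 -c "
from station import arm
print(arm.job_done())"
```

```text
the job is handed in; nothing more can be done
None
```

I handed the job in at about 33.5 s: both nuts are in the pan, both bolts lengthwise in the tray, the bearing in the box, and the fish was not shifted as far as the last pictures show.

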